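Close the tin of the trimmed cake with its slide-in lid

TASK

Of the two cake tins on the stand, close the one whose cake has been trimmed level below the rim; the cake that still domes above its tin stays uncovered. Lay the lid on that tin's support tongue with its plain end started between the guides and let go of it; then slide it under the guides, fully home against the stop (the upright tab at its rear end is there for that). Leave the cakes and everything else on the table where they are and do not press on the cakes.

Things in the scene. Friction and masses are not known exactly. Their poses are not given: they have to be found in the camera images.
- stand: Bare steel stand fixed to the table, two equal open loaf tins side by side. Origin on the table midway between them; +x is the direction in which a lid slides shut, z up. The tins' centre lines lie at y = +65 and -65 mm. Each tin is 150 mm long (x -75 to +75), open at the top, 54 mm wide inside; the lid lies on side ledges 70 mm high.
- bay_a (a point): Centre of the tin at stand y = +65 mm, at ledge height (z 70 mm), axes as the stand's: the lid's origin is here when that tin is shut. The lid runs between two side fences 74 mm apart inside, 82 outside, top at z 85; lips 3 mm thick and 54 mm apart overhang the channel from x = -45 mm on, with 12 mm height under them; a stop closes it at x = +75
- bay_b (a point): The same point of the other tin, at stand y = -65 mm: centre of the tin at ledge height (z 70 mm), where the lid's origin is when that tin is shut. Same guides, lips and stop
- tongue_a (a point): Middle of the top of the support tongue of the tin at y = +65: a flat bar 30 mm wide at ledge height (z 70 mm) on the tin's centre line, stand x -185 to -75 mm, in front of the tin's open mouth (x = -75). From x -98 to -75 the fences flare out to about 84 mm apart as a lead-in
- tongue_b (a point): The same point of the same tongue of the tin at y = -65
- lid: Loose flat aluminium lid, 150 mm long (x), 66 mm wide (y), plate 8 mm thick, about 250 g, lying tab up on its rest. Origin at the centre of its underside; +x points to the plain end, which goes into the tin first; the tab is at the -x end. Its plain sides can be gripped across the 66 mm width
- lid_rest: Low white plastic block fixed to the table under the middle of the lid at the start, 110 mm long (x), 34 mm wide, 25 mm high: the lid's underside starts 25 mm above the table and its sides overhang the rest by 16 mm. Origin at the centre of its underside
- lid_tab (a point): Centre of the lid's upright tab, 70 mm from the lid's origin towards its -x end and 25 mm above its underside. The tab is 10 mm thick (along the lid's x), 40 mm wide (y), and rises 28 mm above the plate, to 36 mm above the underside
- loaf_level: Brown loaf cake, 130 x 46 x 52 mm, trimmed flat, lying in one of the two tins with its top 14 mm below the ledges. Origin at the centre of its underside, x along its length
- loaf_domed: Brown loaf cake, 130 x 46 mm, untrimmed: its rounded top rises to 95 mm above the table, 25 mm above the ledges, in the other tin. Origin at the centre of its underside, x along its length
- bowl: Bystander: steel mixing bowl, 170 mm across, 75 mm high; origin at the centre of its underside
- shaker: Bystander: aluminium sugar shaker, 60 mm across, 95 mm high; origin at the centre of its underside
- palette: Bystander: palette knife, 220 mm long, lying on the table along its x axis; origin on the table under its middle
- jar: Bystander: white plastic jar, 70 mm across, 110 mm high; origin at the centre of its underside
Mind the look-alikes: they are no part of the job. What is shaped like the lid but blue is not meant.

How it is judged:
On the way:
1. the lid lies level on the tongue of the tin with the trimmed cake, its plain end between the guides, 20 to 160 mm short of home, and let go (((y of loaf_level in the frame of stand above 0 m and x of lid in the frame of stand between -0.16 and -0.02 m and y of lid in the frame of stand between 0.055 and 0.075 m and z of lid in the frame of stand between 0.064 and 0.078 m and angle between lid's own z axis and vertical below 0.08 rad and contact force between the fingers and lid below 0.3 N) or (y of loaf_level in the frame of stand below 0 m and x of lid in the frame of stand between -0.16 and -0.02 m and y of lid in the frame of stand between -0.075 and -0.055 m and z of lid in the frame of stand between 0.064 and 0.078 m and angle between lid's own z axis and vertical below 0.08 rad and contact force between the fingers and lid below 0.3 N))), for 0.2 s.
At the end, for the whole second after the job is handed in: the lid lies in the guides of the tin that holds the level cake, within 6 mm of fully home, flat, released and at rest (((y of loaf_level in the frame of stand above 0 m and x of lid in the frame of stand between -0.006 and 0.006 m and y of lid in the frame of stand between 0.055 and 0.075 m and z of lid in the frame of stand between 0.064 and 0.078 m and angle between lid's own z axis and vertical below 0.06 rad) or (y of loaf_level in the frame of stand below 0 m and x of lid in the frame of stand between -0.006 and 0.006 m and y of lid in the frame of stand between -0.075 and -0.055 m and z of lid in the frame of stand between 0.064 and 0.078 m and angle between lid's own z axis and vertical below 0.06 rad)) and contact force between the fingers and lid below 0.3 N and linear speed of lid below 0.01 m/s); the robot touches nothing.
It fails at once if a cake in a tin is shifted by more than 20 mm (distance of any of loaf_level, loaf_domed from where it was at the start of the episode above 0.02 m).
It fails at once if the fingers press on a cake in a tin with more than 3 N (contact force between the fingers and loaf_level above 3 N or contact force between the fingers and loaf_domed above 3 N).
It fails at once if a bystander is shifted by more than 30 mm (distance of any of bowl, shaker, palette, jar from where it was at the start of the episode above 0.03 m).
It also fails if it takes over 51 s, if anything falls off the work surface, if the arm or the gripper's body presses on something with over 40 N, if the wrist force passes 120 N, or if a joint passes its speed limit or range.

ROBOT

A 6-joint arm with a two-finger parallel gripper is mounted at the origin on the work surface. World frame = base frame: x ahead of the robot, y to its left, z up, the work surface at z = 0. Lengths are in m, angles in rad, forces in N, time in s.
With the tool pointing down it reaches from about 0.275 to 0.775 m from the base axis. Payload 14.6 kg.
Tool frame: the origin (TCP) lies at the very end of the fingers, on their centre line; the grasp point (between the pads) lies bot.grip_depth behind it (bot.grip_depth is the distance from the TCP to the grasp point, in m); z points along the fingers, y is the line along which they close (so a half turn about z gives the same grasp; the last joint's range is limited). The gripper opens to 85 mm and grips with 20 to 120 N. Pads are 22 mm wide; open, the fingers measure 114 mm over their backs; the gripper's body (76 mm by 85 mm) begins 54 mm behind the grasp point. The pads swing forward as they close: fully open they stand 13 mm farther back than shut.
Start: joints at [1.179, 0.263, -0.048, 1.259, 0, 1.415], TCP at [0.123, 0.51, 0.231] pointing down, gripper open.
Joint ranges: [-2.65, 2.65], [-0.89, 1.7], [-1.18, 1.37], [-2.13, 2.11], [-1.35, 1.29], [-3.14, 3.14]. Speed limits (rad/s): [1.89, 1.89, 2.57, 2.79, 3.14, 3.14].

INTERFACE

Orientations are given as a unit quaternion [w, x, y, z].
In Python, from bench import bot, viewer gives the robot as it stands.
- The arm moves only by the tool arm_command, never from a script. Its argument "steps" is a list that holds one entry, the list of rows, each a list of 7 numbers: the shift along the tool's x, y, z in cm, then the turn, a rotation vector about the tool's x, y, z in rad, then the opening, from -1 (shut) to 1 (fully open). A call has exactly 10 rows; each row is the pose to reach, as a shift and turn from the pose commanded when the call began, along the tool's axes at that moment; what a row does not reach only later rows make up. A row lasts 1/8 s, in which the tool goes at most 62.5 mm and 10.7 degrees, less where a joint would pass 70% of its speed; a pose out of reach is approached as far as the arm can. A call with a gripper value outside its range is refused whole. The fingers move at their own pace and stop on an object; "force" is the grip in N (left out, the last holds). Time passes only in rows, so rows that repeat a pose let the fingers close, or fill a call up. It gives the time, the measured TCP pose, the force, the opening and the grip force at its end, in the units of the state.
- bot.observe(): the state, without advancing time (a new reading comes with each control period).
- viewer.get_image(name): name is "scene" or "top" or "wrist"; returns the picture (480x640x3 uint8, red, green, blue); there is no depth.
- viewer.calibration(name): a dict with "fx", "fy", "cx", "cy" (pixels), "extrinsics" (4x4, takes a point from camera to world coordinates); the wrist camera has in their place "T_tool_cam" (4x4, takes a point from camera to tool coordinates, whose origin is the TCP and whose axes are the flange's). Camera axes: x right, y up, looking along -z (the intrinsics and any distortion apply to the point x, -y, -z); pixel columns grow to the right and rows downward; lengths in m; the calibration is good to about 2 mm. The wrist camera is an equidistant fisheye: a pixel r from the principal point sees the ray r / f radians off the axis. A picture is of the moment at which its call begins: read the wrist's pose just before it. calibration takes no time and is no camera call.
- bot.job_done(): hands the job in; it is judged then, once.
The state is a dict: "t": time; "joints": joint angles; "qd": joint speeds; "effort": joint torques, N m; "tcp_pos": TCP position; "tcp_rot": TCP orientation; "ft_force": force on the tool from outside, world axes, zero at the start; "moment": the same for the moment, N m; "finger_gap": finger opening in m; "gripper_force": force on a finger pad.
Only numpy, scipy, OpenCV 4.12 (cv2) and the standard library are available. Lean on these libraries where they do the work, as an engineer would, in place of code of your own. Each camera call takes 0.05 s, during which the arm holds its last target. There are 200 camera calls.

## Working session

There is one attempt and no reset: what is moved stays moved. The work goes in short steps, Python scripts to look and compute and a tool call to move; the robot and the scene stay as the last step left them, time stands still between calls to the robot, and variables do not carry over. Pictures are saved under pics/ and viewed, at most 10 in all, crops included, and the job is handed in when it is done.

Besides the shell and the picture viewer there is one more tool, called after ">>>" by a JSON object that holds its "fn" and its "kwargs", one argument or row to a line. arm_command: Moves the arm, as the interface text tells. Its arguments: {"type":"object","properties":{"steps":{"type":"array","items":{"type":"array","items":{"type":"array","items":{"type":"number"}}}},"force":{"type":"number"}},"required":["steps"]}

```bash
mkdir -p pics; python3 - <<'E'
from bench import bot, viewer
import cv2,numpy as np
s=bot.observe();print(s);print(bot.grip_depth)
for n in("scene","top","wrist"):
    im=viewer.get_image(n);cv2.imwrite(f"pics/{n}0.png",im[:,:,::-1]);
    print(n,viewer.calibration(n))
E
```

```text
{'t': 0.0, 'joints': array([ 1.17869720e+00,  2.63559902e-01, -4.89641986e-02,  1.25940549e+00,
       -1.03183974e-05,  1.41549349e+00]), 'qd': array([ 0.0006464 , -0.00080128,  0.00138494,  0.00019119, -0.00039551,
        0.00068785]), 'effort': array([ 4.42890421e-03, -6.37597346e+01,  3.84570229e+01,  1.36350768e-02,
        4.72546878e-05, -1.08890083e-05]), 'tcp_pos': array([0.12305737, 0.51007757, 0.23079593]), 'tcp_rot': array([-1.48191677e-04,  1.18121697e-01,  9.92998965e-01, -5.46935505e-04]), 'ft_force': array([ 0.62262277, -0.38420906, -0.2332641 ]), 'moment': array([-0.09078469, -0.03182126,  0.06085874]), 'gripper_force': 0.0, 'finger_gap': 0.08550527223668868}
0.0187
scene {'fx': 568.1905780769298, 'fy': 568.1905780769298, 'cx': 312.5716439069003, 'cy': 246.8839369464433, 'extrinsics': array([[-0.73653826, -0.50477694,  0.45023509,  1.22570942],
       [ 0.67615974, -0.56705533,  0.47037885,  0.72407468],
       [ 0.01787181,  0.65088286,  0.75896779,  1.22263678],
       [ 0.        ,  0.        ,  0.        ,  1.        ]])}
top {'fx': 452.94219545780675, 'fy': 452
[... 188 characters left out ...]
1,  5.30709077e-02, -1.19218919e-02,
        -1.00446652e-02],
       [ 5.76516151e-04,  2.29492268e-01,  9.73310314e-01,
         1.02628641e+00],
       [ 0.00000000e+00,  0.00000000e+00,  0.00000000e+00,
         1.00000000e+00]])}
wrist {'fx': 371.64829954431775, 'fy': 371.64829954431775, 'cx': 319.1339830654873, 'cy': 236.36882182764046, 'T_tool_cam': array([[-4.23627671e-04,  9.51585042e-01,  3.07385309e-01,
         7.83605803e-02],
       [ 9.99999503e-01,  6.80595733e-04, -7.28783233e-04,
         1.20223104e-03],
       [-9.02704353e-04,  3.07384847e-01, -9.51584857e-01,
        -1.41939052e-01],
       [ 0.00000000e+00,  0.00000000e+00,  0.00000000e+00,
         1.00000000e+00]])}
```

View pics/scene0.png

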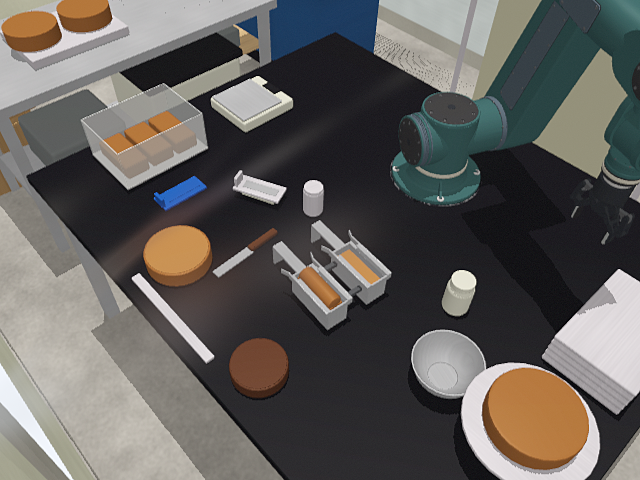

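View pics/top0.png

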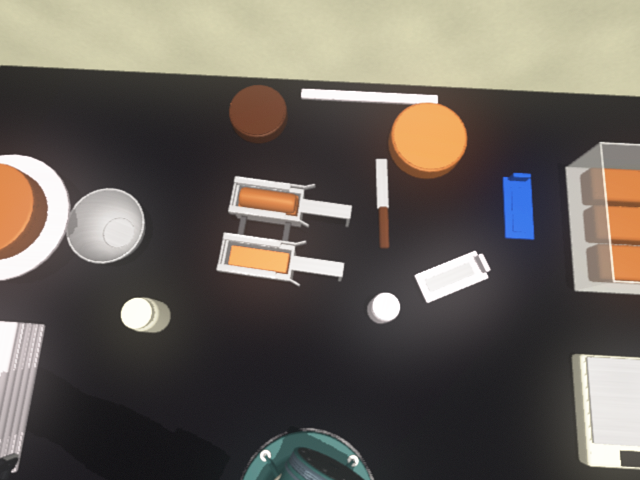

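The top view shows the near tin (about px 257,258) holding the flat cake and the far one (268,201) holding the dome. The lid is the silver plate at (452,277), with its tab at the right end (484,263). Next I'll take enlarged crops to measure from.

```bash
python3 - <<'E'
import cv2
t=cv2.imread("pics/top0.png");s=cv2.imread("pics/scene0.png")
cv2.imwrite("pics/tc.png",cv2.resize(t[165:315,210:500],None,fx=2.75,fy=2.75,interpolation=cv2.INTER_CUBIC))
cv2.imwrite("pics/sc.png",cv2.resize(s[165:332,225:395],None,fx=3.5,fy=3.5,interpolation=cv2.INTER_CUBIC))
E
```

```text
(no output)
```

View pics/tc.png

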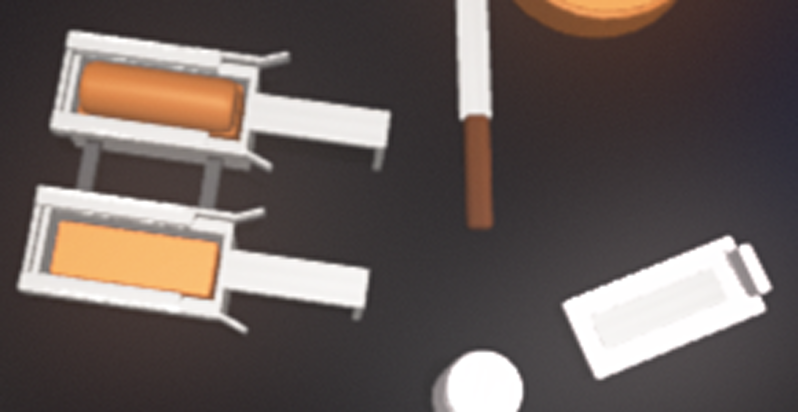

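View pics/sc.png

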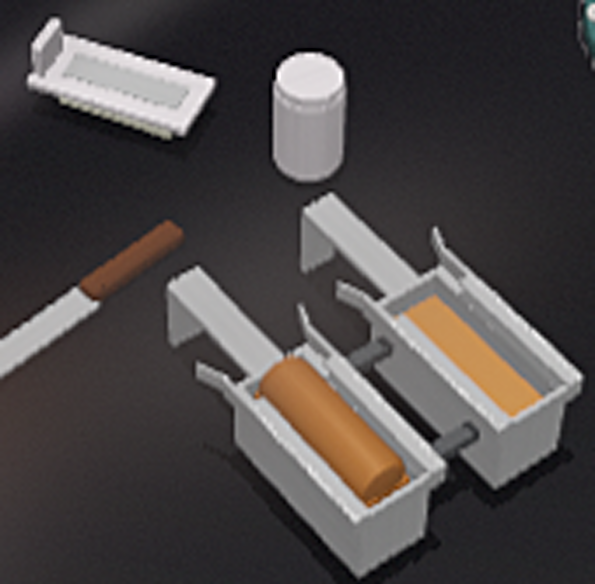

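The crops confirm it: the near tin (tin a, stand +y = world −x) has the flat cake. I've picked the lid and stand corners in both views and will fit their poses jointly, with height left free.

```bash
cat > h.py <<'E'
import numpy as np
from scipy.optimize import least_squares
from scipy.spatial.transform import Rotation as R
from bench import bot, viewer
C={n:viewer.calibration(n) for n in("top","scene","wrist")}
def proj(n,P,tool=None):
    c=C[n]; T=c["extrinsics"] if n!="wrist" else tool@c["T_tool_cam"]
    p=(np.atleast_2d(P)-T[:3,3])@T[:3,:3]; x,y,z=p[:,0],-p[:,1],-p[:,2]
    if n=="wrist":
        r=np.hypot(x,y); k=np.arctan2(r,z)/np.maximum(r,1e-9)
    else: k=1/z
    return np.c_[c["cx"]+c["fx"]*x*k, c["cy"]+c["fy"]*y*k]
def tool():
    s=bot.observe(); q=s["tcp_rot"]; T=np.eye(4); T[:3,:3]=R.from_quat(q[[1,2,3,0]]).as_matrix(); T[:3,3]=s["tcp_pos"]; return T
def place(v,M):
    c,s=np.cos(v[3]),np.sin(v[3]); M=np.asarray(M,float)
    return np.c_[v[0]+c*M[:,0]-s*M[:,1], v[1]+s*M[:,0]+c*M[:,1], v[2]+M[:,2]]
E
python3 - <<'E'
from h import *
tp=lambda a:np.array(a)/2.75+[210-.32,165-.32]
sp=lambda a:np.array(a)/3.5+[225-.36,165-.36]
L=np.array([[75,33,8],[75,-33,8],[-75,33,8],[-75,-33,8]])/1e3   # lid x toward plain end (world +y-ish): +y is world -x
# order: plain -x side(lid +y), plain +x side, tab -x side, tab +x side
LT=tp([[600,379],[564,303],[766,311],[730,237]]); LS=sp([[213,82],[183,132],[57,30],[30,80]])
f=lambda v:np.r_[(proj("top",place(v,L))-LT).ravel(),(proj("scene",place(v,L))-LS)[[0,1,3]].ravel()]
r=least_squares(f,[.3,-.3,.025,1.7]);print("lid",r.x.round(4),"res",r.fun.round(1))
ST=tp([[18,290],[38,187],[51,130],[70,31],[362,308],[370,270],[385,147],[390,111]])
SS=sp([[580,378],[505,432],[443,465],[362,520],[333,196],[303,208],[197,267],[167,280]])
def M(e): return np.array([[e,106,85],[e,24,85],[e,-24,85],[e,-106,85],[-185,80,70],[-185,50,70],[-185,-50,70],[-185,-80,70]])/1e3
g=lambda v:np.r_[(proj("top",place(v,M(v[4]*1e3)))-ST).ravel(),(proj("scene",place(v,M(v[4]*1e3)))-SS).ravel()]
r=least_squares(g,[.45,.1,0,1.5,.077],loss="soft_l1");print("stand",r.x.round(4),"res",g(r.x).round(1))
v=r.x;S=lambda p:place(v,np.array([p])/1e3)[0].round(4)
print("bay_a",S([0,65,70]),"release",S([-110,65,70]))
E
```

```text
lid [ 0.4815 -0.2934  0.0242  2.0017] res [-0.8  0.3 -0.1  0.1  0.6 -0.   0.5 -0.2  0.9  0.   0.2 -0.1 -1.2  0.5]
stand [5.5740e-01 1.2800e-01 1.3000e-03 1.4828e+00 7.8700e-02] res [-0.  -0.1  0.1 -0.1 -0.4 -0.6 -0.3  0.1  0.7 -0.  -0.4  0.1  0.1  0.3
 -0.   0.5  1.1 -0.5 -1.8 -0.4  1.2 -0.4 -1.9  0.6 -0.3 -0.7 -0.2  0.6
  0.5  0.  -0.1  1.3]
bay_a [0.4927 0.1337 0.0713] release [0.483  0.0241 0.0713]
```

Both fits agree with the text: the lid underside is at 24 mm, the stand at about 0, and the residuals are around 1 px. Next I'll compute the move to hover above the lid.

```bash
cat >> h.py <<'E'
def go(p,th):
    T=tool(); G=np.eye(3); c,s=np.cos(th),np.sin(th); G=np.array([[c,s,0],[s,-c,0],[0,0,-1]])
    d=(T[:3,:3].T@(np.array(p)-T[:3,3]))*100; w=R.from_matrix(T[:3,:3].T@G).as_rotvec()
    print("shift cm",d.round(2),"rotvec",w.round(3))
E
python3 -c "
from h import *
go([.4815,-.2934,.20],2.0017)"
```

```text
shift cm [-53.69 -69.7    3.14] rotvec [-0.001  0.     0.903]
```

>>> {"fn": "arm_command", "kwargs": {
  "steps": [
    [[-5.4,-7,0.3,0,0,0.09,1],[-10.7,-13.9,0.6,0,0,0.18,1],[-16.1,-20.9,0.9,0,0,0.27,1],[-21.5,-27.9,1.3,0,0,0.36,1],[-26.8,-34.9,1.6,0,0,0.45,1],[-32.2,-41.8,1.9,0,0,0.54,1],[-37.6,-48.8,2.2,0,0,0.63,1],[-43,-55.8,2.5,0,0,0.72,1],[-48.3,-62.7,2.8,0,0,0.81,1],[-53.7,-69.7,3.1,0,0,0.9,1]]
  ]
}}

```text
t: 1.4
tcp_pos: [0.3654, -0.0305, 0.2104]
tcp_rot: [0.0, 0.54, 0.842, 0.0]
ft_force: [0.8, 1.0, -0.5]
finger_gap: 0.0851
gripper_force: 0.0
```

```bash
python3 -c "
from h import *
s=bot.observe();print(s['t'],s['tcp_pos'],s['joints'])
go([.4815,-.2934,.20],2.0017)"
```

```text
1.4 [ 0.36544958 -0.03051412  0.21037818] [-3.06701991e-01 -7.75483107e-04 -4.24870948e-01  1.14611737e+00
  1.57523250e-04  8.33537003e-01]
shift cm [-28.73  -0.43   1.05] rotvec [ 0.001  0.    -0.   ]
```

>>> {"fn": "arm_command", "kwargs": {
  "steps": [
    [[-4,0,0.2,0,0,0,1],[-9,-0.1,0.4,0,0,0,1],[-14,-0.2,0.6,0,0,0,1],[-19,-0.3,0.8,0,0,0,1],[-24,-0.4,1,0,0,0,1],[-27,-0.4,1,0,0,0,1],[-28.7,-0.4,1,0,0,0,1],[-28.7,-0.4,1,0,0,0,1],[-28.7,-0.4,1,0,0,0,1],[-28.7,-0.4,1,0,0,0,1]]
  ]
}}

```text
t: 2.65
tcp_pos: [0.482, -0.2896, 0.2007]
tcp_rot: [0.0, 0.538, 0.843, 0.0]
ft_force: [1.0, 0.2, 0.1]
finger_gap: 0.0851
gripper_force: 0.0
```

```bash
python3 - <<'E'
from h import *
import cv2
T=tool();im=viewer.get_image("wrist").copy()[:,:,::-1].copy();print(T.round(4))
L=np.array([[75,33,8],[75,-33,8],[-75,-33,8],[-75,33,8]])/1e3
p=proj("wrist",place([.4815,-.2934,.0242,2.0017],L),T);print(p.round(1))
cv2.imwrite("pics/w1raw.png",im)
big=cv2.resize(im,None,fx=1.25,fy=1.25,interpolation=cv2.INTER_CUBIC)
for a in p: cv2.circle(big,tuple(int(v) for v in a*1.25),3,(0,0,255),1)
cv2.imwrite("pics/w1.png",big)
go([.4815,-.2934,.006],2.0017)
E
```

```text
[[-4.212e-01  9.070e-01  2.000e-04  4.820e-01]
 [ 9.070e-01  4.212e-01 -1.000e-04 -2.896e-01]
 [-1.000e-04  1.000e-04 -1.000e+00  2.007e-01]
 [ 0.000e+00  0.000e+00  0.000e+00  1.000e+00]]
[[275.6 130. ]
 [355.4 130.2]
 [350.7 295.1]
 [280.1 294.9]]
shift cm [-0.3  -0.2  19.47] rotvec [0.    0.    0.004]
```

View pics/w1.png

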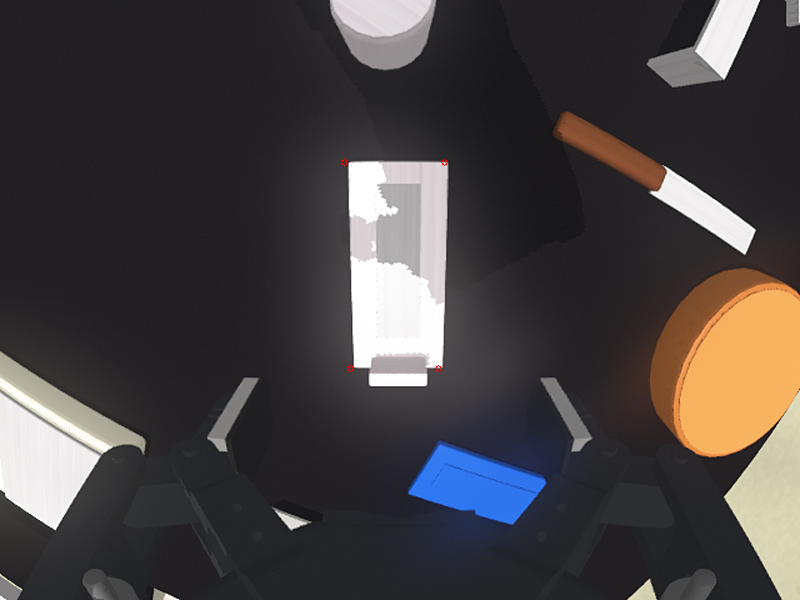

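The wrist view shows the lid with corners at (349,161), (448,162), (443,368) and (354,369). That is about 3 mm to the +y side of the prediction and centred between the fingers, so I'll descend almost straight and close.

>>> {"fn": "arm_command", "kwargs": {
  "steps": [
    [[-0.3,0,4,0,0,0,1],[-0.3,0,8,0,0,0,1],[-0.3,0,12,0,0,0,1],[-0.3,0,15.5,0,0,0,1],[-0.3,0,18,0,0,0,1],[-0.3,0,19.4,0,0,0,1],[-0.3,0,19.4,0,0,0,1],[-0.3,0,19.4,0,0,0,1],[-0.3,0,19.4,0,0,0,1],[-0.3,0,19.4,0,0,0,1]]
  ]
}}

```text
t: 3.95
tcp_pos: [0.4837, -0.2935, 0.0069]
tcp_rot: [0.0, 0.538, 0.843, -0.0]
ft_force: [0.0, -0.4, 0.5]
finger_gap: 0.0855
gripper_force: 0.0
```

>>> {"fn": "arm_command", "kwargs": {
  "force": 50,
  "steps": [
    [[0,0,0,0,0,0,-1],[0,0,0,0,0,0,-1],[0,0,0,0,0,0,-1],[0,0,0,0,0,0,-1],[0,0,0,0,0,0,-1],[0,0,0,0,0,0,-1],[0,0,0,0,0,0,-1],[0,0,0,0,0,0,-1],[0,0,0,0,0,0,-1],[0,0,0,0,0,0,-1]]
  ]
}}

```text
t: 5.2
tcp_pos: [0.4835, -0.2933, 0.0068]
tcp_rot: [0.0, 0.538, 0.843, -0.0]
ft_force: [-1.1, 2.6, 8.3]
finger_gap: 0.065
gripper_force: 53.5
```

>>> {"fn": "arm_command", "kwargs": {
  "steps": [
    [[0,0,-1,0,0,0,-1],[0,0,-3,0,0,0,-1],[0,0,-6,0,0,0,-1],[0,0,-9,0,0,0,-1],[0,0,-12,0,0,0,-1],[0,0,-14,0,0,0,-1],[0,0,-15,0,0,0,-1],[0,0,-15,0,0,0,-1],[0,0,-15,0,0,0,-1],[0,0,-15,0,0,0,-1]]
  ]
}}

```text
t: 6.45
tcp_pos: [0.4832, -0.293, 0.1556]
tcp_rot: [-0.001, 0.538, 0.843, 0.0]
ft_force: [-0.3, -0.7, -2.1]
finger_gap: 0.0651
gripper_force: 56.3
```

```bash
python3 - <<'E'
from h import *
S=[.5574,.128,0.0,1.4828]
p=place(S,np.array([[-.135,.065,.16]]))[0];print(p)
go(p,1.4828)
E
```

```text
[ 0.48078732 -0.00076528  0.16      ]
shift cm [26.62 12.07 -0.42] rotvec [-0.001 -0.001  0.522]
```

>>> {"fn": "arm_command", "kwargs": {
  "steps": [
    [[2.5,1.1,0,0,0,0.05,-1],[6,2.7,-0.1,0,0,0.12,-1],[10,4.5,-0.2,0,0,0.2,-1],[14,6.3,-0.2,0,0,0.28,-1],[18,8.2,-0.3,0,0,0.36,-1],[22,10,-0.4,0,0,0.43,-1],[25,11.3,-0.4,0,0,0.49,-1],[26.6,12.1,-0.4,0,0,0.522,-1],[26.6,12.1,-0.4,0,0,0.522,-1],[26.6,12.1,-0.4,0,0,0.522,-1]]
  ]
}}

```text
t: 7.7
tcp_pos: [0.4813, -0.0015, 0.1601]
tcp_rot: [-0.0, 0.737, 0.676, -0.0]
ft_force: [0.7, -0.3, -4.1]
finger_gap: 0.0647
gripper_force: 56.2
```

```bash
python3 - <<'E'
from h import *
import cv2
T=tool();im=viewer.get_image("wrist").copy()[:,:,::-1].copy();print(T.round(4),bot.observe()["finger_gap"])
big=cv2.resize(im,None,fx=1.25,fy=1.25,interpolation=cv2.INTER_CUBIC)
S=[.5574,.128,0.0,1.4828]
# tongue edges at fence, fence tops/stop corners, tongue end
M=np.array([[78.7,106,85],[78.7,24,85],[-75,106,85],[-75,24,85],[-98,107,85],[-98,23,85],[-45,92,85],[-45,38,85],[75,92,85],[75,38,85]])/1e3
p=proj("wrist",place(S,M),T);print((p*1.25).round(1).tolist())
# lid corners if centred in tool: underside at tcp+.019
th=np.arctan2(T[1,0],T[0,0]);v=[T[0,3],T[1,3],T[2,3]+.0185,th]
L=np.array([[75,33,8],[75,-33,8],[-75,-33,8],[-75,33,8]])/1e3
q=proj("wrist",place(v,L),T);print((q*1.25).round(1).tolist())
for a in p: cv2.circle(big,tuple(int(round(v)) for v in a*1.25),3,(0,0,255),1)
for a in q: cv2.circle(big,tuple(int(round(v)) for v in a*1.25),3,(0,255,0),1)
cv2.imwrite("pics/w2.png",big)
E
```

```text
[[ 8.740e-02  9.962e-01 -4.000e-04  4.813e-01]
 [ 9.962e-01 -8.740e-02 -1.000e-04 -1.500e-03]
 [-1.000e-04 -3.000e-04 -1.000e+00  1.601e-01]
 [ 0.000e+00  0.000e+00  0.000e+00  1.000e+00]] 0.06422664376450406
[[312.6, -102.9], [480.6, -103.4], [309.4, 193.1], [483.6, 193.0], [309.1, 240.7], [483.9, 240.7], [337.7, 128.7], [455.1, 128.5], [340.7, -99.4], [452.4, -99.7]]
[[265.8, 173.9], [527.4, 173.6], [481.3, 580.1], [313.7, 579.9]]
```

View pics/w2.png

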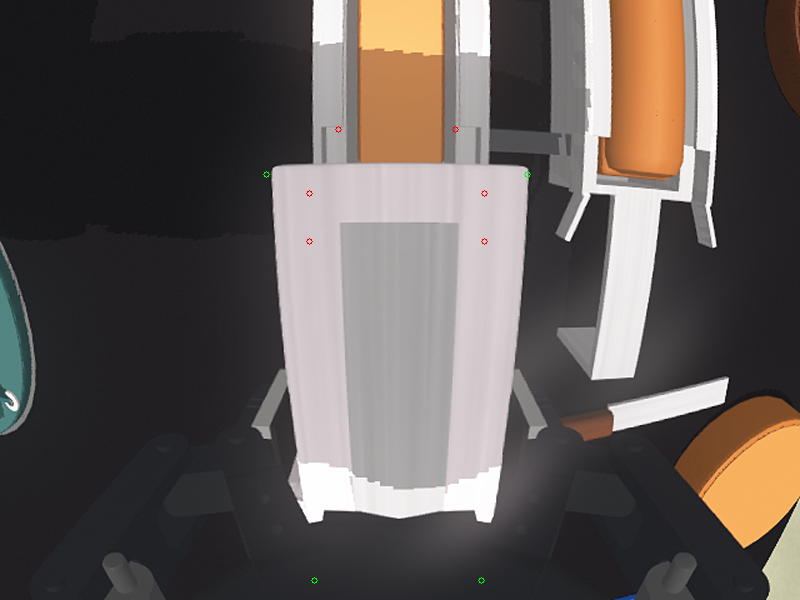

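The wrist view shows the tin's fences at u≈313 and 490 (mid 401) and the lid mid at 399.5. In depth-scaled terms the lid needs about 1 mm more in +y, and the yaw matches. The lips start at row 128 as predicted, so I'll lower.

>>> {"fn": "arm_command", "kwargs": {
  "steps": [
    [[0,0.1,2,0,0,0,-1],[0,0.1,4,0,0,0,-1],[0,0.1,6,0,0,0,-1],[0,0.1,7.5,0,0,0,-1],[0,0.1,8.7,0,0,0,-1],[0,0.1,9.5,0,0,0,-1],[0,0.1,10,0,0,0,-1],[0,0.1,10.3,0,0,0,-1],[0,0.1,10.4,0,0,0,-1],[0,0.1,10.4,0,0,0,-1]]
  ]
}}

```text
t: 9.0
tcp_pos: [0.4825, -0.0011, 0.0565]
tcp_rot: [0.0, 0.737, 0.675, 0.0]
ft_force: [-0.4, 0.3, -2.2]
finger_gap: 0.0648
gripper_force: 56.2
```

Nothing has touched yet (force is only the lid's weight). I'll lower in small increments.

>>> {"fn": "arm_command", "kwargs": {
  "steps": [
    [[0,0,0.05,0,0,0,-1],[0,0,0.1,0,0,0,-1],[0,0,0.15,0,0,0,-1],[0,0,0.2,0,0,0,-1],[0,0,0.25,0,0,0,-1],[0,0,0.3,0,0,0,-1],[0,0,0.35,0,0,0,-1],[0,0,0.35,0,0,0,-1],[0,0,0.35,0,0,0,-1],[0,0,0.35,0,0,0,-1]]
  ]
}}

```text
t: 10.25
tcp_pos: [0.4824, -0.0011, 0.0528]
tcp_rot: [0.0, 0.738, 0.675, 0.0]
ft_force: [0.2, -0.7, -3.3]
finger_gap: 0.0648
gripper_force: 56.2
```

>>> {"fn": "arm_command", "kwargs": {
  "steps": [
    [[0,0,0.05,0,0,0,-1],[0,0,0.1,0,0,0,-1],[0,0,0.15,0,0,0,-1],[0,0,0.15,0,0,0,-1],[0,0,0.2,0,0,0,-1],[0,0,0.2,0,0,0,-1],[0,0,0.2,0,0,0,-1],[0,0,0.2,0,0,0,-1],[0,0,0.2,0,0,0,-1],[0,0,0.2,0,0,0,-1]]
  ]
}}

```text
t: 11.5
tcp_pos: [0.4824, -0.0011, 0.0518]
tcp_rot: [0.0, 0.738, 0.675, 0.0]
ft_force: [-5.7, 0.6, 20.6]
finger_gap: 0.0649
gripper_force: 58.5
```

The lid is seated on the tongue. I'll back off slightly and release.

>>> {"fn": "arm_command", "kwargs": {
  "steps": [
    [[0,0,-0.1,0,0,0,-1],[0,0,-0.1,0,0,0,1],[0,0,-0.1,0,0,0,1],[0,0,-0.1,0,0,0,1],[0,0,-0.1,0,0,0,1],[0,0,-0.1,0,0,0,1],[0,0,-0.1,0,0,0,1],[0,0,-0.1,0,0,0,1],[0,0,-0.1,0,0,0,1],[0,0,-0.1,0,0,0,1]]
  ]
}}

```text
t: 12.75
tcp_pos: [0.4824, -0.0011, 0.0518]
tcp_rot: [-0.0, 0.738, 0.675, -0.0]
ft_force: [-0.6, 0.2, 0.2]
finger_gap: 0.0854
gripper_force: 0.0
```

>>> {"fn": "arm_command", "kwargs": {
  "steps": [
    [[0,0,-1,0,0,0,1],[0,0,-3,0,0,0,1],[0,0,-5,0,0,0,1],[0,0,-7,0,0,0,1],[-2,0,-9,0,0,0,1],[-5,0,-10,0,0,0,-1],[-8,0,-10,0,0,0,-1],[-11,0,-10,0,0,0,-1],[-11,0,-10,0,0,0,-1],[-11,0,-10,0,0,0,-1]]
  ]
}}

```text
t: 14.0
tcp_pos: [0.4727, -0.1104, 0.1522]
tcp_rot: [0.0, 0.738, 0.675, 0.0]
ft_force: [0.3, 0.1, -0.8]
finger_gap: 0.0001
gripper_force: 0.0
```

```bash
python3 - <<'E'
from h import *
import cv2
s=bot.observe();print(s['t'],s['tcp_pos'],s['finger_gap'])
T=tool();im=viewer.get_image("wrist")[:,:,::-1].copy()
sc=viewer.get_image("scene")[:,:,::-1]
S=[.5574,.128,0.0,1.4828]
L=np.array([[75,33,8],[75,-33,8],[-75,-33,8],[-75,33,8]])/1e3+[-.133,.065,.07]
q=proj("wrist",place(S,L),T);print(q.round(1).tolist())
for a in q: cv2.circle(im,tuple(int(round(v)) for v in a),3,(0,255,0),1)
c=cv2.resize(sc[170:320,280:430],(480,480),interpolation=cv2.INTER_CUBIC)
cv2.imwrite("pics/w3.png",cv2.resize(np.hstack([im[:,150:490],c]),None,fx=.97,fy=.97))
go(place(S,np.array([[-.245,.065,.086]]))[0],1.4828)
E
```

```text
14.0 [ 0.47266066 -0.11042823  0.15218155] 6.27589107719539e-05
[[259.5, -48.1], [371.2, -48.7], [370.9, 193.8], [260.2, 193.9]]
shift cm [-0.04 -0.16  6.6 ] rotvec [ 0.    -0.     0.001]
```

View pics/w3.png

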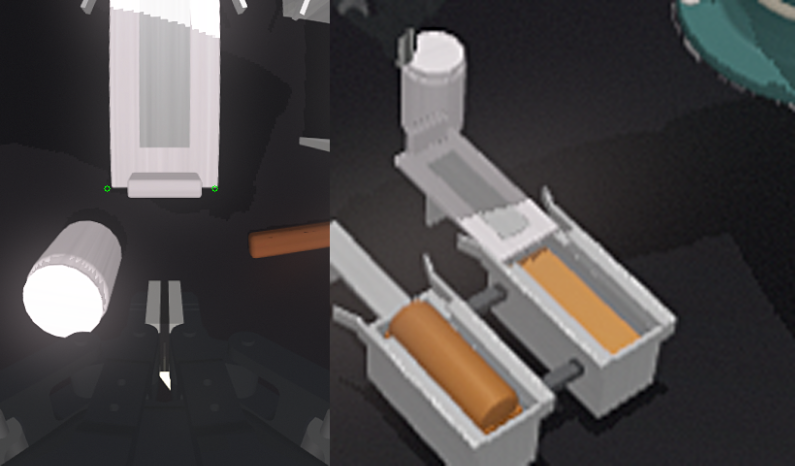

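The lid lies flat on the near tongue with its plain end between the guides. The tab is centred on the shut fingers (u≈165 for both). The shaker stands close at left, so I'll check the clearance before lowering behind the tab.

```bash
python3 - <<'E'
from h import *
# shaker centre: top-view cap centre and scene cap centre
f=lambda v:np.r_[(proj("top",[v])-[[385,306.5]]).ravel(),(proj("scene",[v])-[[225+310/3.5,165+75/3.5]]).ravel()]
r=least_squares(f,[.35,-.1,.095]);print(r.x.round(4),r.fun.round(1))
S=[.5574,.128,0,1.4828];c,s=np.cos(S[3]),np.sin(S[3]);d=r.x[:2]-S[:2];print("stand frame",(c*d[0]+s*d[1]).round(3),(-s*d[0]+c*d[1]).round(3))
E
```

```text
[ 0.4012 -0.1387  0.0978] [ 0.2 -0.1  0.3  0.1]
stand frame -0.279 0.132
```

>>> {"fn": "arm_command", "kwargs": {
  "steps": [
    [[1,0,1,0,0,0,-1],[1,0,2.5,0,0,0,-1],[1,0,4,0,0,0,-1],[1,0,5.5,0,0,0,-1],[1,0,6.3,0,0,0,-1],[1,0,6.6,0,0,0,-1],[1,0,6.6,0,0,0,-1],[1.3,0,6.6,0,0,0,-1],[1.6,0,6.6,0,0,0,-1],[2,0,6.6,0,0,0,-1]]
  ]
}}

```text
t: 15.35
tcp_pos: [0.4746, -0.0906, 0.086]
tcp_rot: [0.0, 0.738, 0.675, 0.0]
ft_force: [-0.2, 0.8, -0.2]
finger_gap: -0.0001
gripper_force: 0.0
```

>>> {"fn": "arm_command", "kwargs": {
  "steps": [
    [[0.5,0,0,0,0,0,-1],[1,0,0,0,0,0,-1],[1.5,0,0,0,0,0,-1],[2,0,0,0,0,0,-1],[2.5,0,0,0,0,0,-1],[3,0,0,0,0,0,-1],[3.5,0,0,0,0,0,-1],[4,0,0,0,0,0,-1],[4.5,0,0,0,0,0,-1],[5,0,0,0,0,0,-1]]
  ]
}}

```text
t: 16.6
tcp_pos: [0.4789, -0.0406, 0.0858]
tcp_rot: [0.0, 0.738, 0.675, -0.0]
ft_force: [-0.7, -2.7, 1.9]
finger_gap: 0.0001
gripper_force: 1.4
```

>>> {"fn": "arm_command", "kwargs": {
  "steps": [
    [[0.6,0,0,0,0,0,-1],[1.2,0,0,0,0,0,-1],[1.8,0,0,0,0,0,-1],[2.4,0,0,0,0,0,-1],[3,0,0,0,0,0,-1],[3.6,0,0,0,0,0,-1],[4.2,0,0,0,0,0,-1],[4.8,0,0,0,0,0,-1],[5.4,0,0,0,0,0,-1],[6,0,0,0,0,0,-1]]
  ]
}}

```text
t: 17.85
tcp_pos: [0.4841, 0.0192, 0.0858]
tcp_rot: [-0.0, 0.738, 0.675, -0.0]
ft_force: [-0.8, -3.0, 3.0]
finger_gap: -0.0001
gripper_force: 1.4
```

>>> {"fn": "arm_command", "kwargs": {
  "steps": [
    [[0.3,0,0,0,0,0,-1],[0.6,0,0,0,0,0,-1],[0.9,0,0,0,0,0,-1],[1.2,0,0,0,0,0,-1],[1.5,0,0,0,0,0,-1],[1.7,0,0,0,0,0,-1],[1.9,0,0,0,0,0,-1],[2.1,0,0,0,0,0,-1],[2.3,0,0,0,0,0,-1],[2.4,0,0,0,0,0,-1]]
  ]
}}

```text
t: 19.1
tcp_pos: [0.4862, 0.0428, 0.0858]
tcp_rot: [-0.0, 0.737, 0.675, -0.0]
ft_force: [-0.1, -2.5, 0.9]
finger_gap: -0.0002
gripper_force: 1.1
```

>>> {"fn": "arm_command", "kwargs": {
  "steps": [
    [[0.1,0,0,0,0,0,-1],[0.2,0,0,0,0,0,-1],[0.3,0,0,0,0,0,-1],[0.35,0,0,0,0,0,-1],[0.4,0,0,0,0,0,-1],[0.45,0,0,0,0,0,-1],[0.5,0,0,0,0,0,-1],[0.5,0,0,0,0,0,-1],[0.5,0,0,0,0,0,-1],[0.5,0,0,0,0,0,-1]]
  ]
}}

```text
t: 20.35
tcp_pos: [0.4867, 0.0477, 0.0858]
tcp_rot: [-0.0, 0.738, 0.675, 0.0]
ft_force: [-0.4, -0.2, 0.7]
finger_gap: -0.0002
gripper_force: 0.2
```

>>> {"fn": "arm_command", "kwargs": {
  "steps": [
    [[0.05,0,0,0,0,0,-1],[0.1,0,0,0,0,0,-1],[0.15,0,0,0,0,0,-1],[0.2,0,0,0,0,0,-1],[0.25,0,0,0,0,0,-1],[0.3,0,0,0,0,0,-1],[0.3,0,0,0,0,0,-1],[0.3,0,0,0,0,0,-1],[0.3,0,0,0,0,0,-1],[0.3,0,0,0,0,0,-1]]
  ]
}}

```text
t: 21.6
tcp_pos: [0.4867, 0.0481, 0.0859]
tcp_rot: [0.002, 0.738, 0.675, -0.002]
ft_force: [-2.5, -24.0, 2.9]
finger_gap: -0.0004
gripper_force: 11.9
```

The force jumped to 24 N with no more motion, so the lid is against the stop. I'll back off, lift and check.

>>> {"fn": "arm_command", "kwargs": {
  "steps": [
    [[-0.5,0,0,0,0,0,-1],[-1.5,0,0,0,0,0,-1],[-3,0,0,0,0,0,-1],[-3,0,-2,0,0,0,-1],[-3,0,-5,0,0,0,-1],[-3,0,-8,0,0,0,-1],[-3,0,-11,0,0,0,-1],[-3,0,-12,0,0,0,-1],[-3,0,-12,0,0,0,-1],[-3,0,-12,0,0,0,-1]]
  ]
}}

```text
t: 22.85
tcp_pos: [0.4838, 0.0207, 0.2048]
tcp_rot: [-0.001, 0.738, 0.675, -0.0]
ft_force: [-0.2, 0.6, 0.5]
finger_gap: 0.0
gripper_force: 0.0
```

```bash
python3 - <<'E'
from h import *
import cv2
s=bot.observe();print(s['t'],s['tcp_pos'])
T=tool();im=viewer.get_image("wrist")[:,:,::-1].copy()
sc=viewer.get_image("scene")[:,:,::-1]
c=cv2.resize(sc[190:330,280:420],(480,480),interpolation=cv2.INTER_CUBIC)
cv2.imwrite("pics/w4.png",cv2.resize(np.hstack([im[:,150:490],c]),None,fx=.97,fy=.97))
E
```

```text
22.85 [0.48384458 0.02067175 0.20476499]
```

View pics/w4.png

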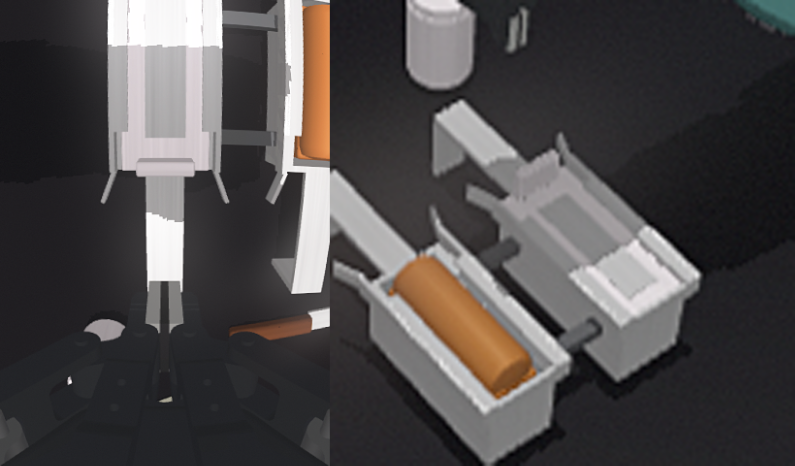

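The lid covers the near tin fully under the lips, with its rear end flush at the mouth (row ~170, where the flares start), and it lies flat. Nothing is touching it, so I'll hand in.

```bash
python3 -c "
from bench import bot
print(bot.job_done())"
```

```text
the job is handed in; nothing more can be done
None
```

I closed the tin with the trimmed cake: the lid is under the guides against the stop, flat and released. The domed cake stays uncovered, and I handed the job in at about 23 s; no verdict came back.

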